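Stack the tins of fixings by weight in the van's tool tray

ROBOT

A 6-joint arm with a two-finger parallel gripper is mounted at the origin on the work surface. World frame = base frame: x ahead of the robot, y to its left, z up, the work surface at z = 0. Lengths are in m, angles in rad, forces in N, time in s.
With the tool pointing down it reaches from about 0.4 to 0.925 m from the base axis. Payload 3.4 kg.
Tool frame: the origin (TCP) lies midway between the tips of the shut fingers; the grasp point (between the pads) lies 19 mm behind it; z points along the fingers, y is the line along which they close (so a half turn about z gives the same grasp; the last joint's range is limited). The gripper opens to 85 mm and grips with 20 to 120 N. Pads are 22 mm wide; open, the fingers measure 114 mm over their backs; the gripper's body (76 mm by 85 mm) begins 54 mm behind the grasp point. The pads swing forward as they close: fully open they stand 13 mm farther back than shut.
Start: joints at [-1.187, 0.307, 1.506, -0, 1.328, -0.073], TCP at [0.254, -0.516, 0.231] pointing down, gripper open.
Joint ranges: [-3.12, 3.12], [-1.05, 2.28], [0.14, 2.33], [-1.42, 4.57], [0.1, 2.73], [-2.68, 2.68]. Speed limits (rad/s): [2.57, 2.57, 3.14, 3.14, 3.14, 3.14].

INTERFACE

Orientations are given as a unit quaternion [x, y, z, w].
In Python, from rig import read_state, capture, finish_job gives the robot as it stands. The module is installed in compiled form; this text tells all that it offers.
- The arm moves only by the shell command python3 -m inch 'ROWS' [OPENING] [FORCE]. ROWS is JSON, a list of rows, each a list of 2 entries, a list of its own where there are three numbers: the shift along the tool's x, y, z normalised to -1 to 1, where 1 is 0.03 m, then the turn, a rotation vector about the tool's x, y, z normalised to -1 to 1, where 1 is 0.1 rad. A call has 1 to 20 rows; each row shifts and turns the commanded pose from where the row before left it, along the tool's axes as they then stand; what a row does not reach is not made up. A row lasts 1/12 s, in which the tool goes at most 41.7 mm and 7.16 degrees, less where a joint would pass 70% of its speed; a pose out of reach is approached as far as the arm can. A call with a number of a shift or a turn outside -1 to 1 is refused whole. A call with a gripper value outside its range is refused whole. OPENING is the finger opening in mm, from 0 to 85.4, set as the call begins (- or left out, the last holds). The fingers move at their own pace and stop on an object; FORCE is the grip in N (left out, the last holds). Time passes only in rows, so rows that do not move let the fingers close. It gives the time, the measured TCP pose, the force, the opening and the grip force at its end, in the units of the state.
- read_state(): the state, without advancing time (a new reading comes with each control period).
- capture(name): name is "scene" or "top" or "wrist"; returns a dict with "frame" (480x640x3 uint8, red, green, blue), "fov_y" (degrees; the focal length in pixels is half the picture's height over the tangent of half this angle, whatever the lens; pixels are square), "cx", "cy" (the principal point, pixels), "view" (4x4, takes a point from world to camera coordinates). Camera axes: x right, y down, z forward; pixel columns grow to the right and rows downward; lengths in m; the calibration is good to about 2 mm. A picture is of the moment at which its call begins. There is no depth.
- finish_job(): hands the job in; it is judged then, once.
The state is a dict: "t": time; "joint_positions": joint angles; "joint_velocities": joint speeds; "joint_torque": joint torques, N m; "tcp_pos": TCP position; "orientation": TCP orientation; "contact_force": force on the tool from outside, world axes, zero at the start; "wrist_torque": the same for the moment, N m; "grip_width": finger opening in m; "finger_force": force on a finger pad.
Only numpy, scipy, OpenCV 4.12 (cv2) and the standard library are available. Lean on these libraries where they do the work, as an engineer would, in place of code of your own. Each camera call takes 0.05 s, during which the arm holds its last target. There are 200 camera calls.

TASK

Three sealed steel tins in the van's tool tray look the same but hold different amounts, so only lifting them tells which is heavier. Stack all three on the round rubber mat, entirely on it, the heaviest at the bottom and the lightest on top, each tin's foot nested in the dished lid of the one below. Keep the tins upright all the time, and leave the torch, the tape measure, the drill and the hammer where they are.

Things in the scene. Friction and masses are not known exactly. Their poses are not given: they have to be found in the camera images.
- tin_a: Sealed steel tin, 70 mm high, 60 mm diameter (61 at the rim); its two twins look identical. Foot 49 mm diameter, 7 mm high; dished lid with a recess 55 mm in diameter and 6 mm deep. Stacked, the foot nests in the lid below with 3 mm play all round, origin 64 mm above the lower tin's. Origin: centre of the underside, z up. Starts upright on a bay's floor, up to 12 mm off the bay's centre.
- tin_b: Sealed steel tin, the twin of tin_a in all sizes. Each tin's filling is hidden and changes from run to run: neither name nor place tells the weight. The tins weigh 150 to 680 g in all and any two differ by at least 150 g. The filling may shift 2 mm sideways inside. Origin: centre of the underside.
- tin_c: Sealed steel tin, the twin of tin_a in all sizes. Origin: centre of the underside, z up.
- mat: Black round rubber mat fixed to the floor of one of the tray's bays, 90 mm diameter, 3 mm thick. Origin: centre of its underside, on the tray's floor. Up to 12 mm off the bay's centre. It is bare at the start.
- tray: Fixed open wooden tray, 284 (x) by 422 (y) mm, 56 mm high, floor 6 mm, all walls 8 mm thick. 2 rows (x) by 3 columns (y) of square bays, 130 mm inside; bay centres at x -69, +69 and y -138, 0, +138 mm in its frame. Origin: centre of its underside, z up. The three tins, mat, torch and tape measure have one bay each, in any order.
- torch: Bystander: black torch standing on its 48 mm wide head in a tray bay, 150 mm tall. Origin: centre of its underside.
- tape: Bystander: yellow tape measure standing in a tray bay, about 80 by 34 mm, 64 mm high. Origin: centre of its underside.
- drill: Bystander: red cordless drill lying on its side on the deck to the robot's right of the tray, about 210 by 230 mm, 67 mm high. Origin: under its motor housing.
- hammer: Bystander: hammer lying on the deck to the robot's left of the tray, about 260 mm long, 26 mm high. Origin: under its middle.
Mind the look-alikes: they are no part of the job. What is shaped like the tin_a but red is not meant. Leave any blue look-alike of the tin_b alone.

How it is judged:
At the end, for the whole second after the job is handed in: Tins stacked, upright within 0.08 rad, at rest: bottom one within 15 mm of the mat's centre; each upper origin 61 to 67 mm above and within 5 mm sideways of the one below; lightest on top (loads the middle under 2.5 N), heaviest at the bottom (loaded under 6.3 N) (((horizontal distance between tin_a and mat below 0.015 m and z of tin_a in the frame of mat between 0.001 and 0.006 m and horizontal distance between tin_b and tin_a below 0.005 m and z of tin_b in the frame of tin_a between 0.061 and 0.067 m and horizontal distance between tin_c and tin_b below 0.005 m and z of tin_c in the frame of tin_b between 0.061 and 0.067 m and contact force between tin_c and tin_b between 0.5 and 2.5 N and contact force between tin_b and tin_a between 0.5 and 6.3 N) or (horizontal distance between tin_a and mat below 0.015 m and z of tin_a in the frame of mat between 0.001 and 0.006 m and horizontal distance between tin_c and tin_a below 0.005 m and z of tin_c in the frame of tin_a between 0.061 and 0.067 m and horizontal distance between tin_b and tin_c below 0.005 m and z of tin_b in the frame of tin_c between 0.061 and 0.067 m and contact force between tin_b and tin_c between 0.5 and 2.5 N and contact force between tin_c and tin_a between 0.5 and 6.3 N) or (horizontal distance between tin_b and mat below 0.015 m and z of tin_b in the frame of mat between 0.001 and 0.006 m and horizontal distance between tin_a and tin_b below 0.005 m and z of tin_a in the frame of tin_b between 0.061 and 0.067 m and horizontal distance between tin_c and tin_a below 0.005 m and z of tin_c in the frame of tin_a between 0.061 and 0.067 m and contact force between tin_c and tin_a between 0.5 and 2.5 N and contact force between tin_a and tin_b between 0.5 and 6.3 N) or (horizontal distance between tin_b and mat below 0.015 m and z of tin_b in the frame of mat between 0.001 and 0.006 m and horizontal distance between tin_c and tin_b below 0.005 m and z of tin_c in the frame of tin_b between 0.061 and 0.067 m and horizontal distance between tin_a and tin_c below 0.005 m and z of tin_a in the frame of tin_c between 0.061 and 0.067 m and contact force between tin_a and tin_c between 0.5 and 2.5 N and contact force between tin_c and tin_b between 0.5 and 6.3 N) or (horizontal distance between tin_c and mat below 0.015 m and z of tin_c in the frame of mat between 0.001 and 0.006 m and horizontal distance between tin_a and tin_c below 0.005 m and z of tin_a in the frame of tin_c between 0.061 and 0.067 m and horizontal distance between tin_b and tin_a below 0.005 m and z of tin_b in the frame of tin_a between 0.061 and 0.067 m and contact force between tin_b and tin_a between 0.5 and 2.5 N and contact force between tin_a and tin_c between 0.5 and 6.3 N) or (horizontal distance between tin_c and mat below 0.015 m and z of tin_c in the frame of mat between 0.001 and 0.006 m and horizontal distance between tin_b and tin_c below 0.005 m and z of tin_b in the frame of tin_c between 0.061 and 0.067 m and horizontal distance between tin_a and tin_b below 0.005 m and z of tin_a in the frame of tin_b between 0.061 and 0.067 m and contact force between tin_a and tin_b between 0.5 and 2.5 N and contact force between tin_b and tin_c between 0.5 and 6.3 N)) and angle between each of tin_a, tin_b, tin_c's own z axis and vertical below 0.08 rad and linear speed of each of tin_a, tin_b, tin_c below 0.02 m/s); the robot touches nothing.
It fails at once if a tin is tipped by more than 0.5 rad (angle between any of tin_a, tin_b, tin_c's own z axis and vertical above 0.5 rad).
It fails at once if the torch, tape measure, drill or hammer is moved by more than 20 mm (distance of any of torch, tape, drill, hammer from where it was at the start of the episode above 0.02 m).
It also fails if it takes over 72 s, if anything falls off the work surface, if the arm or the gripper's body presses on something with over 40 N, if the wrist force passes 120 N, or if a joint passes its speed limit or range.

## Working session

There is one attempt and no reset: what is moved stays moved. The work goes in short steps, Python scripts to look and compute and a shell command to move; the robot and the scene stay as the last step left them, time stands still between calls to the robot, and variables do not carry over. Pictures are saved under pics/ and viewed, at most 10 in all, crops included, and the job is handed in when it is done.

```bash
mkdir -p pics
python3 - <<'E'
from rig import *
import cv2,numpy as np,pickle
s=read_state();print({k:np.round(v,3).tolist() for k,v in s.items()})
d={}
for n in("scene","top"):
    c=capture(n);d[n]=c;cv2.imwrite(f"pics/{n}0.png",c["frame"][...,::-1]);print(n,c["fov_y"],c["cx"],c["cy"],np.round(c["view"],3).tolist())
pickle.dump(d,open("c0.pkl","wb"))
E
```

```text
{'t': 0.0, 'joint_positions': [-1.186, 0.308, 1.508, -0.0, 1.328, -0.074], 'joint_velocities': [-0.001, -0.0, 0.001, 0.0, -0.0, -0.002], 'joint_torque': [-0.002, -45.756, -25.191, -0.0, 0.013, 0.0], 'tcp_pos': [0.254, -0.515, 0.23], 'orientation': [0.974, 0.227, -0.0, -0.001], 'contact_force': [0.211, 0.828, 0.401], 'wrist_torque': [0.0, -0.068, -0.064], 'finger_force': 0.0, 'grip_width': 0.085}
scene 47.60685705168204 322.32356402550363 237.31364740618721 [[-0.841, 0.54, 0.02, 0.443], [0.373, 0.607, -0.702, -0.163], [-0.391, -0.583, -0.712, 1.839], [0.0, 0.0, 0.0, 1.0]]
top 45.78038037681315 319.19913854092243 243.29613510248623 [[-0.02, -1.0, -0.012, 0.013], [-0.982, 0.022, -0.185, 0.542], [0.185, 0.008, -0.983, 1.54], [0.0, 0.0, 0.0, 1.0]]
```

View pics/top0.png

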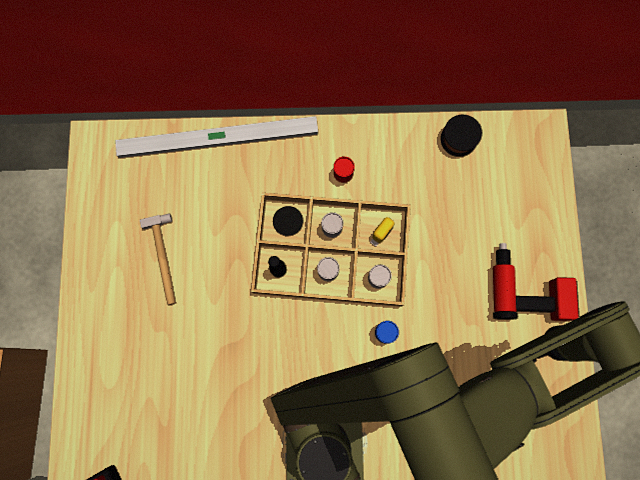

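View pics/scene0.png

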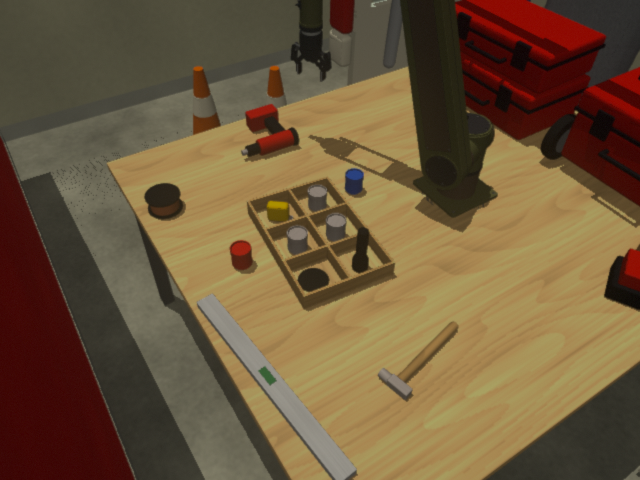

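The top view shows three grey tins at about (331,225), (328,269) and (379,276). The mat is at (288,221), inside the tray, the torch at (276,266) and the tape at (383,229). The red (344,168) and blue (387,332) tins stand outside the tray and are decoys. The black disc at (461,135) is outside too, tall and brown-sided, so it isn't the mat. I'll confirm this in one crop and measure.

```bash
cat > h.py <<'E'
import numpy as np,cv2
def ray(c,u,v):
    f=c["frame"].shape[0]/2/np.tan(np.radians(c["fov_y"])/2)
    V=np.array(c["view"]);R,t=V[:3,:3],V[:3,3]
    return -R.T@t, R.T@np.array([(u-c["cx"])/f,(v-c["cy"])/f,1.])
def onplane(c,u,v,z):
    o,d=ray(c,u,v);return o+d*(z-o[2])/d[2]
def px(c,p):
    f=c["frame"].shape[0]/2/np.tan(np.radians(c["fov_y"])/2)
    V=np.array(c["view"]);q=V[:3,:3]@p+V[:3,3];return f*q[0]/q[2]+c["cx"],f*q[1]/q[2]+c["cy"]
E
python3 - <<'E'
import pickle;from h import *
d=pickle.load(open("c0.pkl","rb"))
c=d["top"];im=c["frame"];hsv=cv2.cvtColor(im,cv2.COLOR_RGB2HSV)
a=im[185:345,240:420];b=d["scene"]["frame"][160:310,220:400]
a=cv2.resize(a,None,fx=2.2,fy=2.2,interpolation=2);b=cv2.resize(b,(a.shape[1],a.shape[0]),interpolation=2)
cv2.imwrite("pics/crop.png",np.hstack([a,b])[...,::-1])
print("cam",ray(c,0,0)[0],ray(d["scene"],0,0)[0])
for n,win,lo,hi,z in(("top",(190,305,250,410),(0,0,110),(180,60,255),.076),("scene",(170,310,240,400),(0,0,90),(180,60,255),.076),("top",(190,305,250,410),(0,0,0),(180,255,45),.009)):
    c=d[n];hsv=cv2.cvtColor(c["frame"],cv2.COLOR_RGB2HSV);m=np.zeros(hsv.shape[:2],np.uint8)
    r0,r1,c0,c1=win;m[r0:r1,c0:c1]=cv2.inRange(hsv,lo,hi)[r0:r1,c0:c1]
    for k in cv2.findContours(m,0,1)[0]:
        if cv2.contourArea(k)<100:continue
        e=cv2.minAreaRect(k);M=cv2.moments(k);u,v=M["m10"]/M["m00"],M["m01"]/M["m00"]
        x,y,w,h=cv2.boundingRect(k)
        print(n,round(u,1),round(v,1),(x,y,w,h),cv2.contourArea(k),"P",onplane(c,u,v,z).round(4),"bbox",onplane(c,x+(w-1)/2,y+(h-1)/2,z).round(4), "size",np.linalg.norm(onplane(c,x+w,v,z)-onplane(c,x,v,z)).round(4))
E
```

```text
cam [ 0.2469745  -0.01160945  1.61420942] [1.15315786 0.93201909 1.1865001 ]
top 379.6 275.5 (369, 265, 22, 22) 320.5 P [ 0.4445 -0.1611  0.076 ] bbox [ 0.4444 -0.1608  0.076 ] size 0.0598
top 327.7 268.2 (317, 257, 22, 22) 318.5 P [ 0.4677 -0.0203  0.076 ] bbox [ 0.4695 -0.0198  0.076 ] size 0.0601
top 331.9 223.0 (322, 213, 21, 21) 311.5 P [ 0.5938 -0.0347  0.076 ] bbox [ 0.5937 -0.0351  0.076 ] size 0.0582
scene 296.9 233.1 (287, 226, 20, 14) 189.0 P [ 0.5961 -0.0298  0.076 ] bbox [ 0.5959 -0.0324  0.076 ] size 0.0576
scene 335.8 220.2 (326, 213, 20, 14) 176.0 P [ 0.4705 -0.016   0.076 ] bbox [ 0.4695 -0.0189  0.076 ] size 0.0593
scene 317.0 190.9 (308, 185, 19, 12) 148.0 P [ 0.4469 -0.1571  0.076 ] bbox [ 0.4459 -0.1588  0.076 ] size 0.0595
top 276.6 266.6 (268, 256, 18, 22) 247.0 P [0.485  0.1249 0.009 ] bbox [0.4852 0.1253 0.009 ] size 0.0514
top 287.4 220.5 (273, 206, 30, 30) 640.5 P [0.619 0.093 0.009] bbox [0.6191 0.0926 0.009 ] size 0.087
```

View pics/crop.png

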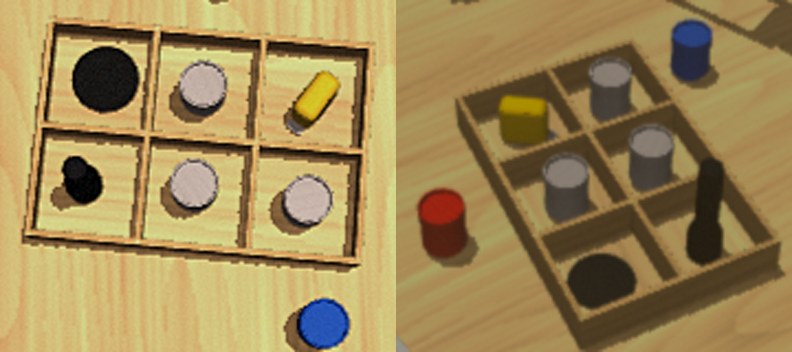

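The crop confirms it: three grey tins in the bays A(379,276), B(328,269) and C(332,223), and the mat at (288,221). The red and blue tins are on the deck and stay there. The rim sizes come out at 58–60 mm against the 61 mm given, and the mat at 87 mm against 90. Next I work out the moves.

```bash
cat >> h.py <<'E'
from scipy.spatial.transform import Rotation as Ro
def plan(p,yaw=None,s=None):
    from rig import read_state
    s=s or read_state();R=Ro.from_quat(s["orientation"])
    d=R.inv().apply(np.array(p)-s["tcp_pos"])/.03
    out=f"tcp {np.round(s['tcp_pos'],4)} shift units {d.round(2)}"
    if yaw is not None:
        T=Ro.from_euler("z",yaw)*Ro.from_quat([1,0,0,0]);out+=f" turn units {((R.inv()*T).as_rotvec()/.1).round(2)}"
    print(out)
E
python3 - <<'E'
import pickle;from h import *
d=pickle.load(open("c0.pkl","rb"));c=d["top"]
tl,tr,br,bl=[onplane(c,u,v,.056) for u,v in((264,194),(409,206),(403,305),(251,294))]
cen=(tl+tr+br+bl)/4;print(cen,[np.linalg.norm(a-b).round(3) for a,b in((tl,tr),(tr,br),(br,bl),(bl,tl))])
yaws=[np.arctan2(-(q-p)[0],(q-p)[1]) for p,q in((tr,tl),(br,bl))]+[np.arctan2((q-p)[1],(q-p)[0]) for p,q in((bl,tl),(br,tr))];y=np.mean(yaws);print(np.round(yaws,3))
R=Ro.from_euler("z",y)
for n,p in dict(A=(.445,-.160),B=(.469,-.0195),C=(.5945,-.034),mat=(.619,.093)).items():print(n,R.inv().apply([p[0]-cen[0],p[1]-cen[1],0]).round(4))
plan((.445,-.16,.2),y)
E
```

```text
[ 0.52433051 -0.03239652  0.056     ] [np.float64(0.412), np.float64(0.279), np.float64(0.417), np.float64(0.286)]
[-0.109 -0.093 -0.127 -0.108]
A [-0.0649 -0.1355  0.    ]
B [-0.0564  0.0068  0.    ]
C [0.0699 0.0061 0.    ]
mat [0.0804 0.135  0.    ]
tcp [ 0.2539 -0.5152  0.2305] shift units [10.95 -7.8   1.03] turn units [-0.02  0.    5.67]
```

```bash
python3 -m inch '[[[0.78,-0.56,0],[0,0,0]],[[0.78,-0.56,0],[0,0,0]],[[0.78,-0.56,0],[0,0,0]],[[0.78,-0.56,0],[0,0,0]],[[0.78,-0.56,0],[0,0,0]],[[0.78,-0.56,0],[0,0,0]],[[0.78,-0.56,0],[0,0,0]],[[0.78,-0.56,0],[0,0,0]],[[0.78,-0.56,0],[0,0,0]],[[0.78,-0.56,0],[0,0,0]],[[0.78,-0.56,0],[0,0,0]],[[0.78,-0.56,0],[0,0,0]],[[0.78,-0.56,0],[0,0,0]],[[0.78,-0.56,0],[0,0,0]]]'
python3 -m inch '[[[0,0,0],[0,0,0.95]],[[0,0,0],[0,0,0.95]],[[0,0,0],[0,0,0.95]],[[0,0,0],[0,0,0.95]],[[0,0,0],[0,0,0.95]],[[0,0,0],[0,0,0.92]],[[0,0,0],[0,0,0]]]' 75
python3 - <<'E'
from h import *;from rig import *;import pickle
plan((.445,-.16,.2),-.11)
c=capture("wrist");pickle.dump(c,open("w1.pkl","wb"));cv2.imwrite("pics/w1.png",c["frame"][...,::-1])
print(ray(c,320,240))
for p in((.445,-.16,.076),(.469,-.0195,.076)):print(px(c,np.array(p)))
E
```

```text
t: 1.27
tcp_pos: [0.4441, -0.1585, 0.231]
orientation: [0.974, 0.227, -0.0, -0.0]
contact_force: [0.6, -0.4, -0.4]
grip_width: 0.0856
finger_force: 0.0
t: 1.85
tcp_pos: [0.4437, -0.1598, 0.2309]
orientation: [0.998, -0.056, -0.0, -0.0]
contact_force: [0.3, 0.5, -0.5]
grip_width: 0.075
finger_force: 0.0
tcp [ 0.4437 -0.1598  0.2309] shift units [0.04 0.   1.03] turn units [-0.    0.01 -0.01]
(array([ 0.50972292, -0.16683482,  0.37318505]), array([-0.26289055,  0.02952484, -0.96437417]))
(np.float64(320.5492055905267), np.float64(220.86606850903115))
(np.float64(147.56432471878793), np.float64(210.88777522855892))
```

View pics/w1.png

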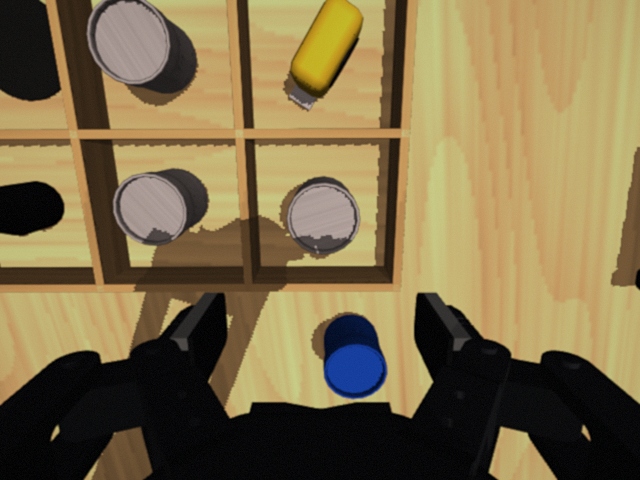

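The wrist view shows tin A's lid centred at about (324,217), B at (152,209) and C at (130,41). The blue decoy is at (354,360), outside the tray.

```bash
cat >> h.py <<'E'
def tins(c,z=.076,vmin=85,show=True):
    "grey lids in wrist view, ellipse fit on hull, cast on rim plane z"
    hsv=cv2.cvtColor(c["frame"],cv2.COLOR_RGB2HSV);m=cv2.inRange(hsv,(0,0,vmin),(180,55,255))
    m=cv2.morphologyEx(m,cv2.MORPH_OPEN,np.ones((5,5)))
    for k in cv2.findContours(m,0,1)[0]:
        if cv2.contourArea(k)<1200:continue
        (u,v),ax,an=cv2.fitEllipse(cv2.convexHull(k));f=np.array(onplane(c,u,v,z))
        x,y,w,h=cv2.boundingRect(k)
        a,b=onplane(c,x,y+h/2,z),onplane(c,x+w,y+h/2,z)
        print("ell",np.round((u,v),1),"axes",np.round(ax,1),"bbox",(x,y,w,h),"P",f.round(4),"width",np.linalg.norm(a-b).round(4))
E
python3 - <<'E'
from h import *;import pickle
c=pickle.load(open("w1.pkl","rb"))
for v in(60,100):tins(c,vmin=v)
for n,u,v in(("A",324,217),("B",152,209),("C",130,41)):print(n,onplane(c,u,v,.076).round(4))
E
```

```text
ell [322.9 215.7] axes [67.3 72.9] bbox (287, 182, 72, 67) P [ 0.4491 -0.1624  0.076 ] width 0.0594
ell [150.8 209.1] axes [70. 74.] bbox (113, 173, 74, 69) P [ 0.4702 -0.0225  0.076 ] width 0.0607
ell [129.4  41.2] axes [81.1 87.1] bbox (87, 0, 84, 85) P [ 0.5939 -0.0358  0.076 ] width 0.0615
ell [321.2 213.9] axes [61.2 68.7] bbox (287, 183, 68, 56) P [ 0.4508 -0.1611  0.076 ] width 0.0559
ell [153.  207.8] axes [62.  71.4] bbox (120, 174, 66, 64) P [ 0.471  -0.0245  0.076 ] width 0.0541
ell [131.8  41.8] axes [72.1 84.4] bbox (95, 1, 75, 83) P [ 0.5933 -0.0374  0.076 ] width 0.0549
A [ 0.4479 -0.1632  0.076 ]
B [ 0.4701 -0.0235  0.076 ]
C [ 0.594  -0.0363  0.076 ]
```

```bash
python3 -m inch '[[[0.12,0.06,0.7],[0,0,0]],[[0,0,0.8],[0,0,0]],[[0,0,0.8],[0,0,0]],[[0,0,0.8],[0,0,0]],[[0,0,0.8],[0,0,0]],[[0,0,0.7],[0,0,0]],[[0,0,0.6],[0,0,0]],[[0,0,0.5],[0,0,0]],[[0,0,0.5],[0,0,0]],[[0,0,0.4],[0,0,0]],[[0,0,0.2],[0,0,0]],[[0,0,0],[0,0,0]]]'
python3 - <<'E'
from h import *
plan((.447,-.162,.026),-.11)
E
```

```text
t: 2.9
tcp_pos: [0.4464, -0.1618, 0.026]
orientation: [0.999, -0.054, -0.001, -0.001]
contact_force: [-0.3, -0.2, -0.5]
grip_width: 0.0747
finger_force: 0.0
tcp [ 0.4464 -0.1618  0.026 ] shift units [0.02 0.   0.  ] turn units [-0.01  0.03  0.02]
```

```bash
python3 -m inch '[[[0,0,0],[0,0,0]],[[0,0,0],[0,0,0]],[[0,0,0],[0,0,0]],[[0,0,0],[0,0,0]],[[0,0,0],[0,0,0]],[[0,0,0],[0,0,0]]]' 40 60
python3 -m inch '[[[0,0,-0.2],[0,0,0]],[[0,0,-0.3],[0,0,0]],[[0,0,-0.3],[0,0,0]],[[0,0,-0.2],[0,0,0]],[[0,0,0],[0,0,0]],[[0,0,0],[0,0,0]],[[0,0,0],[0,0,0]]]'
for i in 1 2 3 4 5 6; do python3 -m inch '[[[0,0,0],[0,0,0]]]' | grep contact; done
```

```text
t: 3.4
tcp_pos: [0.4477, -0.1623, 0.0278]
orientation: [0.999, -0.055, 0.0, 0.0]
contact_force: [0.4, 0.1, 2.7]
grip_width: 0.0594
finger_force: 64.6
t: 3.98
tcp_pos: [0.4473, -0.1622, 0.0575]
orientation: [0.999, -0.055, 0.0, 0.0]
contact_force: [0.1, -0.1, -2.1]
grip_width: 0.0591
finger_force: 64.8
contact_force: [-0.5, -0.1, -2.2]
contact_force: [0.0, 0.4, -1.3]
contact_force: [0.8, -0.3, -1.3]
contact_force: [-0.1, 0.4, -1.2]
contact_force: [0.3, 0.7, -0.8]
contact_force: [0.2, 0.8, -2.3]
```

A reads about 1.6 N (~165 g), so it must be the lightest. I set it back down and weigh B.

```bash
python3 -m inch '[[[0,0,0.3],[0,0,0]],[[0,0,0.3],[0,0,0]],[[0,0,0.2],[0,0,0]],[[0,0,0.15],[0,0,0]],[[0,0,0.05],[0,0,0]],[[0,0,0],[0,0,0]]]'
python3 -m inch '[[[0,0,0],[0,0,0]],[[0,0,0],[0,0,0]],[[0,0,0],[0,0,0]],[[0,0,0],[0,0,0]],[[0,0,-0.3],[0,0,0]],[[0,0,-0.6],[0,0,0]],[[0,0,-0.8],[0,0,0]],[[0,0,-0.9],[0,0,0]],[[0,0,-0.9],[0,0,0]],[[0.05,-0.8,0],[0,0,0]],[[0.05,-0.8,0],[0,0,0]],[[0.05,-0.8,0],[0,0,0]],[[0.05,-0.8,0],[0,0,0]],[[0.05,-0.8,0],[0,0,0]],[[0,-0.71,0],[0,0,0]],[[0,0,0],[0,0,0]],[[0,0,0],[0,0,0]]]' 75
python3 - <<'E'
from h import *;from rig import *;import pickle
plan((.470,-.0225,.026),-.11)
c=capture("wrist");pickle.dump(c,open("w2.pkl","wb"));cv2.imwrite("pics/w2.png",c["frame"][...,::-1]);tins(c,vmin=60)
E
```

```text
t: 4.98
tcp_pos: [0.4466, -0.1618, 0.0278]
orientation: [0.999, -0.055, -0.001, -0.0]
contact_force: [-3.5, 1.2, 11.2]
grip_width: 0.0592
finger_force: 65.9
t: 6.4
tcp_pos: [0.4702, -0.0218, 0.1327]
orientation: [0.999, -0.053, 0.0, 0.0]
contact_force: [0.6, -0.3, -0.9]
grip_width: 0.0752
finger_force: 0.0
tcp [ 0.4702 -0.0218  0.1327] shift units [-0.01  0.02  3.56] turn units [ 0.   -0.    0.03]
ell [562.  274.9] axes [ 94.3 104.7] bbox (512, 223, 98, 101) P [ 0.4466 -0.1596  0.076 ] width 0.0566
ell [319.6 252.4] axes [ 98.1 113.6] bbox (270, 195, 101, 113) P [ 0.4749 -0.0217  0.076 ] width 0.0573
ell [320.3   9.4] axes [124.2 140.9] bbox (259, 0, 124, 80) P [ 0.5962 -0.035   0.076 ] width 0.0607
```

```bash
python3 -m inch '[[[0.03,0.02,0.6],[0,0,0.03]],[[0,0,0.7],[0,0,0]],[[0,0,0.7],[0,0,0]],[[0,0,0.6],[0,0,0]],[[0,0,0.5],[0,0,0]],[[0,0,0.3],[0,0,0]],[[0,0,0.13],[0,0,0]],[[0,0,0],[0,0,0]],[[0,0,0],[0,0,0]]]'
python3 -m inch '[[[0,0,0],[0,0,0]],[[0,0,0],[0,0,0]],[[0,0,0],[0,0,0]],[[0,0,0],[0,0,0]],[[0,0,0],[0,0,0]],[[0,0,0],[0,0,0]],[[0,0,-0.2],[0,0,0]],[[0,0,-0.3],[0,0,0]],[[0,0,-0.3],[0,0,0]],[[0,0,-0.2],[0,0,0]],[[0,0,0],[0,0,0]],[[0,0,0],[0,0,0]],[[0,0,0],[0,0,0]]]' 40 60
for i in 1 2 3 4 5 6; do python3 -m inch '[[[0,0,0],[0,0,0]]]' | grep contact; done
```

```text
t: 7.2
tcp_pos: [0.4715, -0.0237, 0.0268]
orientation: [0.998, -0.056, 0.0, 0.0]
contact_force: [0.4, 0.5, 0.1]
grip_width: 0.0748
finger_force: 0.0
t: 8.28
tcp_pos: [0.4709, -0.0233, 0.0564]
orientation: [0.998, -0.056, -0.0, 0.0]
contact_force: [0.0, 0.8, -7.0]
grip_width: 0.0601
finger_force: 66.6
contact_force: [-0.6, -0.3, -6.3]
contact_force: [-0.6, 0.2, -7.0]
contact_force: [0.0, -0.1, -6.4]
contact_force: [-0.1, -0.8, -7.6]
contact_force: [-0.0, 0.7, -5.5]
contact_force: [-0.2, 0.5, -7.0]
```

B reads about 6.7 N (~680 g, the upper limit), so it is the heaviest, and C lies between. Order: B on the mat, then C, then A. I carry B to the mat.

```bash
python3 -m inch '[[[0,0,-0.3],[0,0,0]],[[0,0,-0.5],[0,0,0]],[[0,0,-0.6],[0,0,0]],[[0,0,-0.5],[0,0,0]],[[0,0,-0.3],[0,0,0]],[[0.3,-0.3,-0.1],[0,0,0]],[[0.5,-0.5,0],[0,0,0]],[[0.6,-0.6,0],[0,0,0]],[[0.6,-0.6,0],[0,0,0]],[[0.6,-0.6,0],[0,0,0]],[[0.6,-0.6,0],[0,0,0]],[[0.6,-0.6,0],[0,0,0]],[[0.4,-0.4,0],[0,0,0]],[[0.28,-0.2,0],[0,0,0]],[[0,0,0],[0,0,0]],[[0,0,0],[0,0,0]]]'
python3 - <<'E'
from h import *;from rig import *
plan((.619,.093,.030),-.11)
c=capture("top");cv2.imwrite("pics/t2.png",c["frame"][185:305,240:420][...,::-1])
c=capture("wrist");cv2.imwrite("pics/w3.png",c["frame"][...,::-1])
print("mat px wrist",px(c,np.array([.619,.093,.009])))
E
```

```text
t: 10.12
tcp_pos: [0.6188, 0.0929, 0.1245]
orientation: [0.998, -0.056, -0.001, 0.0]
contact_force: [-0.1, -1.5, -5.5]
grip_width: 0.0599
finger_force: 67.1
tcp [0.6188 0.0929 0.1245] shift units [ 0.01 -0.01  3.15] turn units [ 0.01  0.02 -0.01]
mat px wrist (np.float64(319.4266530126975), np.float64(232.61545272326083))
```

View pics/w3.png

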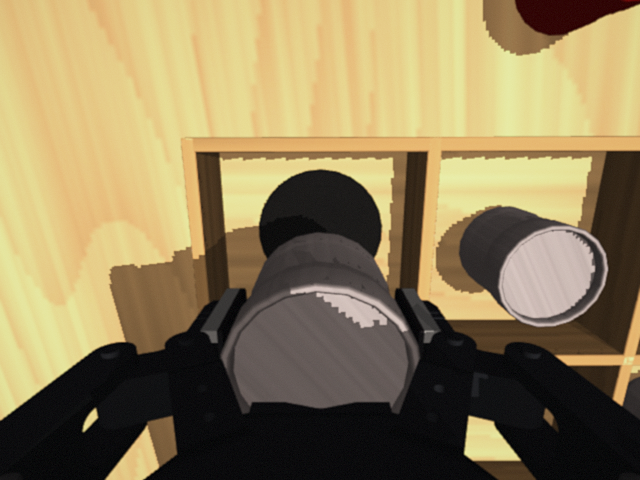

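The wrist view shows the mat spanning x 260–381 with its top at 170, so its centre is about (320,231). That agrees with the predicted (319,233). The tin is held level. I lower it.

```bash
python3 -m inch '[[[0,0,0.3],[0,0,0]],[[0,0,0.5],[0,0,0]],[[0,0,0.6],[0,0,0]],[[0,0,0.6],[0,0,0]],[[0,0,0.5],[0,0,0]],[[0,0,0.3],[0,0,0]],[[0,0,0.2],[0,0,0]],[[0,0,0.1],[0,0,0]],[[0,0,0.04],[0,0,0]],[[0,0,0],[0,0,0]],[[0,0,0],[0,0,0]]]'
```

```text
t: 11.13
tcp_pos: [0.6202, 0.0929, 0.032]
orientation: [0.998, -0.056, 0.001, -0.0]
contact_force: [-0.2, -0.1, -5.8]
grip_width: 0.0598
finger_force: 67.0
```

```bash
python3 -m inch '[[[0,0,0.04],[0,0,0]],[[0,0,0.03],[0,0,0]],[[0,0,0.03],[0,0,0]],[[0,0,0],[0,0,0]]]'
python3 -m inch '[[[0,0,0],[0,0,0]],[[0,0,0],[0,0,0]],[[0,0,0],[0,0,0]],[[0,0,0],[0,0,0]],[[0,0,-0.3],[0,0,0]],[[0,0,-0.6],[0,0,0]],[[0,0,-0.8],[0,0,0]],[[0,0,-0.9],[0,0,0]],[[0,0,-0.9],[0,0,0]],[[0,0,-0.9],[0,0,0]],[[0,0,-0.6],[0,0,0]],[[0,0,0],[0,0,0]],[[0,0,0],[0,0,0]]]' 75
python3 - <<'E'
from h import *;from rig import *;import pickle
c=capture("wrist");pickle.dump(c,open("w4.pkl","wb"));cv2.imwrite("pics/w4.png",c["frame"][...,::-1])
for z in(.079,.076):print(z);tins(c,z,60)
plan((.5945,-.0355,.13),-.11)
E
```

```text
t: 11.47
tcp_pos: [0.6204, 0.093, 0.0309]
orientation: [0.998, -0.056, 0.001, -0.0]
contact_force: [-2.8, -1.0, 8.5]
grip_width: 0.0598
finger_force: 68.2
t: 12.55
tcp_pos: [0.6204, 0.093, 0.18]
orientation: [0.998, -0.056, 0.002, -0.0]
contact_force: [-0.0, -0.7, 0.0]
grip_width: 0.0746
finger_force: 0.0
0.079
ell [500.9 251.3] axes [73.6 85.6] bbox (462, 211, 79, 82) P [ 0.5985 -0.0305  0.079 ] width 0.0548
ell [321.2 235.2] axes [82.7 86.2] bbox (278, 191, 86, 88) P [0.6238 0.0922 0.079 ] width 0.059
0.076
ell [500.9 251.3] axes [73.6 85.6] bbox (462, 211, 79, 82) P [ 0.5975 -0.0319  0.076 ] width 0.0555
ell [321.2 235.2] axes [82.7 86.2] bbox (278, 191, 86, 88) P [0.623  0.0923 0.076 ] width 0.0597
tcp [0.6192 0.0928 0.1785] shift units [-0.34  4.34  1.61] turn units [-0.   -0.   -0.02]
```

View pics/w4.png

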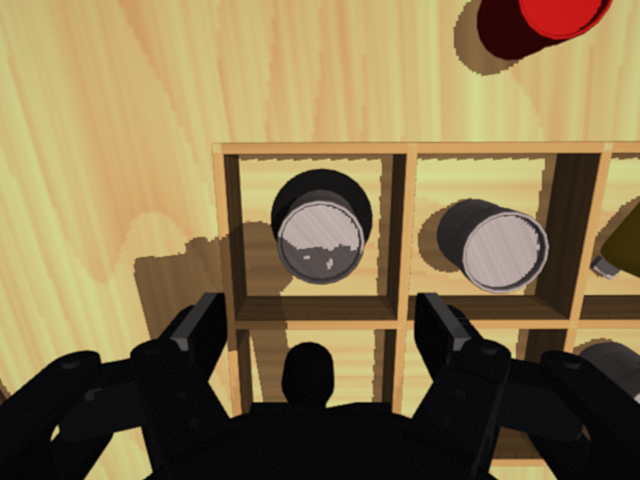

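B sits on the mat: its rim spans x 277–364 and y 201–284, so the centre is about (320,242). C's rim centre is at about (505,250). I'll measure with a looser brightness mask and servo C to the same gripper-relative pixel B has now.

```bash
cat >> h.py <<'E'
def rim(c,u0,v0,r,z):
    "rim circle around seed: strong edges vs wood/shadow: grey mask, outermost extremes left,right,bottom"
    hsv=cv2.cvtColor(c["frame"],cv2.COLOR_RGB2HSV);out=[]
    g=cv2.GaussianBlur(cv2.cvtColor(c["frame"],cv2.COLOR_RGB2GRAY),(0,0),1.2).astype(float)
    pts=[]
    for it in range(3):
        pts=[]
        for a in np.radians(np.arange(-30,211,6)):   # lower half + sides, away from visible flank
            rr=np.arange(r-9,r+9,.5);x=u0+rr*np.cos(a);y=v0+rr*np.sin(a)*.97
            s=cv2.remap(hsv[...,1].astype(np.float32),x[None].astype(np.float32),y[None].astype(np.float32),1)[0]
            k=np.where((s[:-1]<70)&(s[1:]>=70))[0]
            if len(k):pts.append((x[k[-1]],y[k[-1]]))
        pts=np.array(pts,np.float32)
        A=np.c_[2*pts,np.ones(len(pts))];sol=np.linalg.lstsq(A,(pts**2).sum(1),rcond=None)[0]
        u0,v0=sol[:2];r=np.sqrt(sol[2]+u0*u0+v0*v0)
    P=onplane(c,u0,v0,z);print("rim",np.round((u0,v0,r),1),"n",len(pts),"P",P.round(4),"radius mm",np.round(1e3*np.linalg.norm(onplane(c,u0+r,v0,z)-P),1));return P
E
python3 - <<'E'
from h import *;import pickle
c=pickle.load(open("w4.pkl","rb"))
b=rim(c,320.5,242.5,43,.079);C=rim(c,505,250,43,.076)
off=b-[.6200,.0929,.079];print(off);plan((C[0]-off[0],C[1]-off[1],.177),-.11)
E
```

```text
rim [320.4 232.6  48.7] n 40 P [0.6257 0.0925 0.079 ] radius mm 33.3
rim [500.3 245.   47.4] n 33 P [ 0.6022 -0.0314  0.076 ] radius mm 33.1
[ 5.72674044e-03 -4.13333761e-04  1.38777878e-17]
tcp [0.6192 0.0928 0.1785] shift units [-0.29  4.19  0.05] turn units [-0.   -0.   -0.02]
```

```bash
sed -i 's/np.arange(-30,211,6)/np.arange(10,171,4)/' h.py
python3 - <<'E'
from h import *;import pickle
c=pickle.load(open("w4.pkl","rb"))
b=rim(c,320.5,242.5,43,.079);C=onplane(c,505,250,.076);print(C)
off=b-[.6200,.0929,.079];print(off);plan((C[0]-off[0],C[1]-off[1],.177),-.11)
E
```

```text
rim [320.  239.8  43.5] n 41 P [0.6207 0.0933 0.079 ] radius mm 29.9
[ 0.59811673 -0.03475307  0.076     ]
[6.60316260e-04 4.11905029e-04 1.38777878e-17]
tcp [0.6192 0.0928 0.1785] shift units [-0.24  4.32  0.05] turn units [-0.   -0.   -0.02]
```

```bash
python3 -m inch '[[[0,0.4,0.05],[0,0,0]],[[-0.04,0.7,0],[0,0,0]],[[-0.05,0.7,0],[0,0,0]],[[-0.05,0.7,0],[0,0,0]],[[-0.05,0.7,0],[0,0,0]],[[-0.05,0.7,0],[0,0,0]],[[0,0.42,0],[0,0,0]],[[0,0,0],[0,0,0]],[[0,0,0],[0,0,0]],[[0,0,0],[0,0,0]]]'
python3 - <<'E'
from h import *;from rig import *;import pickle
c=capture("wrist");pickle.dump(c,open("w5.pkl","wb"));cv2.imwrite("pics/w5.png",c["frame"][...,::-1])
C=rim(c,320,241,43,.076);plan((C[0]-.0006,C[1]-.0004,.0268),-.11)
R=Ro.from_quat(read_state()["orientation"])
c4=pickle.load(open("w4.pkl","rb"))
cv2.imwrite("pics/cmp.png",np.hstack([x["frame"][170:320,230:410] for x in(c4,c)])[...,::-1])
E
```

```text
t: 13.43
tcp_pos: [0.5976, -0.0346, 0.1761]
orientation: [0.998, -0.056, -0.001, -0.0]
contact_force: [0.3, -0.6, 1.1]
grip_width: 0.075
finger_force: 0.0
rim [321.4 238.6  43.9] n 41 P [ 0.5985 -0.0352  0.076 ] radius mm 30.0
tcp [ 0.5978 -0.0343  0.1763] shift units [0.01 0.05 4.98] turn units [-0.01  0.01 -0.02]
```

View pics/cmp.png

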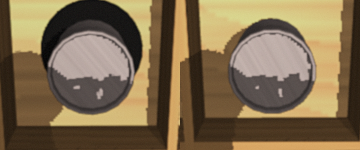

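Left crop is B on the mat, right crop is C in its bay. The two rims are in almost the same place, within about 1.4 px, so the offsets match. I descend and grip C.

```bash
python3 -m inch '[[[0.02,0.04,0.5],[0,0,0]],[[0,0,0.7],[0,0,0]],[[0,0,0.8],[0,0,0]],[[0,0,0.8],[0,0,0]],[[0,0,0.7],[0,0,0]],[[0,0,0.6],[0,0,0]],[[0,0,0.4],[0,0,0]],[[0,0,0.3],[0,0,0]],[[0,0,0.15],[0,0,0]],[[0,0,0],[0,0,0]],[[0,0,0],[0,0,0]]]'
python3 -m inch '[[[0,0,0],[0,0,0]],[[0,0,0],[0,0,0]],[[0,0,0],[0,0,0]],[[0,0,0],[0,0,0]],[[0,0,0],[0,0,0]],[[0,0,0],[0,0,0]],[[0,0,-0.2],[0,0,0]],[[0,0,-0.5],[0,0,0]],[[0,0,-0.7],[0,0,0]],[[0,0,-0.8],[0,0,0]],[[0,0,-0.8],[0,0,0]],[[0,0,-0.7],[0,0,0]],[[0,0,-0.5],[0,0,0]],[[0,0,-0.3],[0,0,0]],[[0,0,0],[0,0,0]],[[0,0,0],[0,0,0]]]' 40 60
for i in 1 2 3 4; do python3 -m inch '[[[0,0,0],[0,0,0]]]' | grep -E 'contact|tcp'; done
python3 - <<'E'
from h import *
plan((.6202,.0929,.15),-.11)
E
```

```text
t: 14.4
tcp_pos: [0.5987, -0.036, 0.0285]
orientation: [0.998, -0.056, 0.0, -0.0]
contact_force: [-0.6, 0.3, 0.5]
grip_width: 0.075
finger_force: 0.0
t: 15.73
tcp_pos: [0.5977, -0.0364, 0.1628]
orientation: [0.998, -0.056, -0.0, 0.0]
contact_force: [0.7, -0.0, -3.4]
grip_width: 0.0592
finger_force: 65.4
tcp_pos: [0.5969, -0.0363, 0.1617]
contact_force: [0.8, -0.1, -3.9]
tcp_pos: [0.5969, -0.0363, 0.1615]
contact_force: [-0.9, 0.3, -3.9]
tcp_pos: [0.5973, -0.0363, 0.1617]
contact_force: [-0.2, 0.1, -3.4]
tcp_pos: [0.5977, -0.0363, 0.1621]
contact_force: [0.5, -0.1, -3.0]
tcp [ 0.5977 -0.0363  0.1621] shift units [ 0.27 -4.37  0.4 ] turn units [-0.    0.02 -0.02]
```

C reads about 3.5 N (~360 g), which confirms A < C < B. I bring it over B.

```bash
python3 -m inch '[[[0,-0.4,0],[0,0,0]],[[0.05,-0.7,0],[0,0,0]],[[0.05,-0.7,0],[0,0,0]],[[0.05,-0.7,0],[0,0,0]],[[0.05,-0.7,0],[0,0,0]],[[0.05,-0.6,0.1],[0,0,0]],[[0.02,-0.4,0.3],[0,0,0]],[[0,-0.17,0.4],[0,0,0]],[[0,0,0.3],[0,0,0]],[[0,0,0.2],[0,0,0]],[[0,0,0],[0,0,0]],[[0,0,0],[0,0,0]]]'
for i in 1 2 3 4 5 6; do python3 -m inch '[[[0,0,0],[0,0,0]]]' | grep -E 'tcp'; done
python3 - <<'E'
from h import *;from rig import *
plan((.6202,.0929,.0942),-.11)
c=capture("wrist");cv2.imwrite("pics/w6.png",c["frame"][...,::-1])
E
```

```text
t: 17.07
tcp_pos: [0.6201, 0.0919, 0.1231]
orientation: [0.998, -0.057, -0.001, 0.0]
contact_force: [-0.3, 0.1, -3.5]
grip_width: 0.0593
finger_force: 65.6
tcp_pos: [0.6211, 0.092, 0.1243]
tcp_pos: [0.6215, 0.0922, 0.1248]
tcp_pos: [0.6215, 0.0924, 0.1249]
tcp_pos: [0.6213, 0.0927, 0.1248]
tcp_pos: [0.6212, 0.0928, 0.1247]
tcp_pos: [0.6211, 0.0929, 0.1245]
tcp [0.6211 0.0929 0.1245] shift units [-0.03  0.    1.01] turn units [-0.   -0.01 -0.02]
```

```bash
python3 -m inch '[[[-0.03,0,0.2],[0,0,0]],[[0,0,0.2],[0,0,0]],[[0,0,0.15],[0,0,0]],[[0,0,0.1],[0,0,0]],[[0,0,0.1],[0,0,0]],[[0,0,0.07],[0,0,0]],[[0,0,0],[0,0,0]]]'
python3 -m inch '[[[0,0,0.05],[0,0,0]],[[0,0,0.05],[0,0,0]],[[0,0,0.04],[0,0,0]],[[0,0,0],[0,0,0]]]'
```

```text
t: 18.2
tcp_pos: [0.6197, 0.0931, 0.0989]
orientation: [0.998, -0.056, -0.001, 0.0]
contact_force: [0.1, 0.1, -3.1]
grip_width: 0.0593
finger_force: 65.6
t: 18.53
tcp_pos: [0.6204, 0.0931, 0.0965]
orientation: [0.998, -0.056, 0.001, -0.0]
contact_force: [-0.9, -1.2, 3.1]
grip_width: 0.0595
finger_force: 66.2
```

```bash
python3 -m inch '[[[0,0,0.03],[0,0,0]],[[0,0,0.02],[0,0,0]],[[0,0,0],[0,0,0]],[[0,0,0],[0,0,0]]]'
python3 - <<'E'
from h import *;from rig import *
c=capture("scene");cv2.imwrite("pics/s1.png",cv2.resize(c["frame"][150:320,220:420],None,fx=3,fy=3)[...,::-1])
E
```

```text
t: 18.87
tcp_pos: [0.6205, 0.0931, 0.0965]
orientation: [0.998, -0.056, 0.001, -0.0]
contact_force: [-3.1, -0.6, 11.5]
grip_width: 0.0587
finger_force: 67.3
```

View pics/s1.png

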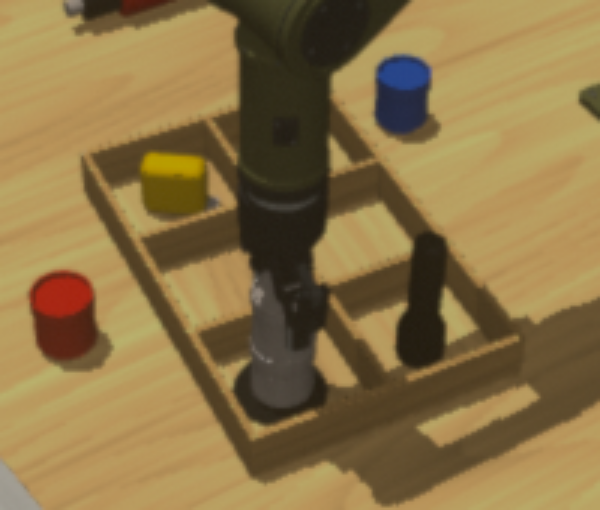

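The scene view shows C standing straight on B on the mat. The seat height is 65.6 mm above B's release height, and about 1 mm of that is the difference in grip height, so it fits the nested 64 mm. I release, rise and check.

```bash
python3 -m inch '[[[0,0,0],[0,0,0]],[[0,0,0],[0,0,0]],[[0,0,0],[0,0,0]],[[0,0,0],[0,0,0]],[[0,0,-0.3],[0,0,0]],[[0,0,-0.6],[0,0,0]],[[0,0,-0.8],[0,0,0]],[[0,0,-0.9],[0,0,0]],[[0,0,-0.9],[0,0,0]],[[0,0,-0.9],[0,0,0]],[[0,0,-0.6],[0,0,0]],[[0,0,0],[0,0,0]],[[0,0,0],[0,0,0]],[[0,0,0],[0,0,0]]]' 75
python3 - <<'E'
from h import *;from rig import *;import pickle
c=capture("wrist");pickle.dump(c,open("w7.pkl","wb"));cv2.imwrite("pics/w7.png",c["frame"][...,::-1])
for z in(.143,.149):rim(c,320,241,43,z)
plan((.447,-.162,.177),-.11)
c4=pickle.load(open("w4.pkl","rb"))
cv2.imwrite("pics/cmp2.png",np.hstack([x["frame"][140:320,210:430] for x in(c4,c)])[...,::-1])
E
```

```text
t: 20.08
tcp_pos: [0.6194, 0.093, 0.2432]
orientation: [0.998, -0.056, -0.001, 0.0]
contact_force: [-0.5, 0.4, 0.4]
grip_width: 0.0751
finger_force: 0.0
rim [319.6 240.   43.5] n 41 P [0.6193 0.0936 0.143 ] radius mm 29.8
rim [319.6 240.   43.5] n 41 P [0.6209 0.0934 0.149 ] radius mm 29.1
tcp [0.619  0.093  0.2425] shift units [-4.74  9.09  2.2 ] turn units [ 0.01  0.03 -0.02]
```

View pics/cmp2.png

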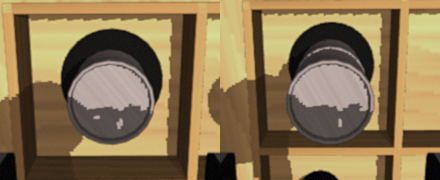

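C is nested: at the same stand-off its rim is at (319.6,240) with r 43.5, against B's (320,239.8) with r 43.5. Now A.

```bash
python3 -m inch '[[[-0.2,0.4,0],[0,0,0]],[[-0.4,0.76,0],[0,0,0]],[[-0.4,0.76,0],[0,0,0]],[[-0.4,0.76,0],[0,0,0]],[[-0.4,0.76,0],[0,0,0]],[[-0.4,0.76,0],[0,0,0]],[[-0.4,0.76,0],[0,0,0]],[[-0.4,0.76,0.2],[0,0,0]],[[-0.4,0.76,0.3],[0,0,0]],[[-0.4,0.76,0.4],[0,0,0]],[[-0.4,0.76,0.4],[0,0,0]],[[-0.4,0.76,0.4],[0,0,0]],[[-0.14,0.33,0.3],[0,0,0]],[[0,0,0.2],[0,0,0]],[[0,0,0],[0,0,0]],[[0,0,0],[0,0,0]],[[0,0,0],[0,0,0]]]'
python3 - <<'E'
from h import *;from rig import *;import pickle
c=capture("wrist");pickle.dump(c,open("w8.pkl","wb"));cv2.imwrite("pics/w8.png",c["frame"][...,::-1])
C=rim(c,320,240,43,.076);plan((C[0]-.0006,C[1]-.0004,.0268),-.11)
tins(c,vmin=60)
E
```

```text
t: 21.55
tcp_pos: [0.4491, -0.1614, 0.1782]
orientation: [0.998, -0.056, 0.0, -0.0]
contact_force: [-0.0, 0.0, 0.5]
grip_width: 0.0749
finger_force: 0.0
rim [321.2 241.   43.2] n 41 P [ 0.4479 -0.1617  0.076 ] radius mm 29.9
tcp [ 0.4493 -0.1614  0.1784] shift units [-0.07  0.03  5.05] turn units [ 0.   -0.01 -0.01]
ell [321.6 239.2] axes [77.5 83.2] bbox (280, 201, 84, 78) P [ 0.4491 -0.1622  0.076 ] width 0.0581
```

```bash
python3 -m inch '[[[-0.03,0.03,0.5],[0,0,0]],[[0,0,0.7],[0,0,0]],[[0,0,0.8],[0,0,0]],[[0,0,0.8],[0,0,0]],[[0,0,0.7],[0,0,0]],[[0,0,0.6],[0,0,0]],[[0,0,0.4],[0,0,0]],[[0,0,0.3],[0,0,0]],[[0,0,0.2],[0,0,0]],[[0,0,0],[0,0,0]],[[0,0,0],[0,0,0]]]'
python3 -m inch '[[[0,0,0],[0,0,0]],[[0,0,0],[0,0,0]],[[0,0,0],[0,0,0]],[[0,0,0],[0,0,0]],[[0,0,0],[0,0,0]],[[0,0,0],[0,0,0]],[[0,0,-0.2],[0,0,0]],[[0,0,-0.6],[0,0,0]],[[0,0,-0.8],[0,0,0]],[[0,0,-0.8],[0,0,0]],[[0,0,-0.8],[0,0,0]],[[0,0,-0.8],[0,0,0]],[[0,0,-0.8],[0,0,0]],[[0,0,-0.8],[0,0,0]],[[0,0,-0.6],[0,0,0]],[[0,0,-0.3],[0,0,0]],[[0,0,0],[0,0,0]],[[0,0,0],[0,0,0]],[[0,0,0],[0,0,0]]]' 40 60
python3 - <<'E'
from h import *
plan((.6200,.093,.2),-.11)
E
```

```text
t: 22.52
tcp_pos: [0.4478, -0.1627, 0.0282]
orientation: [0.998, -0.056, 0.0, 0.0]
contact_force: [-0.7, -0.5, 0.0]
grip_width: 0.0749
finger_force: 0.0
t: 24.1
tcp_pos: [0.446, -0.1623, 0.2215]
orientation: [0.998, -0.056, -0.001, -0.001]
contact_force: [-0.8, 1.2, -1.4]
grip_width: 0.0594
finger_force: 65.0
tcp [ 0.446  -0.1623  0.2215] shift units [ 4.81 -9.11  0.71] turn units [-0.01  0.03 -0.02]
```

```bash
python3 -m inch '[[[0.2,-0.4,0],[0,0,0]],[[0.4,-0.76,0],[0,0,0]],[[0.4,-0.76,0],[0,0,0]],[[0.4,-0.76,0],[0,0,0]],[[0.4,-0.76,0],[0,0,0]],[[0.4,-0.76,0],[0,0,0]],[[0.4,-0.76,0],[0,0,0]],[[0.4,-0.76,0],[0,0,0]],[[0.4,-0.76,0],[0,0,0]],[[0.4,-0.76,0],[0,0,0]],[[0.4,-0.76,0],[0,0,0]],[[0.4,-0.76,0],[0,0,0]],[[0.18,-0.35,0],[0,0,0]],[[0,0,0.3],[0,0,0]],[[0,0,0.3],[0,0,0]],[[0,0,0.2],[0,0,0]],[[0,0,0],[0,0,0]],[[0,0,0],[0,0,0]],[[0,0,0],[0,0,0]]]'
for i in 1 2 3 4 5 6; do python3 -m inch '[[[0,0,0],[0,0,0]],[[0,0,0],[0,0,0]]]' | grep -E 'tcp'; done
python3 - <<'E'
from h import *
plan((.6202,.0930,.1600),-.11)
E
```

```text
t: 25.68
tcp_pos: [0.62, 0.0917, 0.199]
orientation: [0.998, -0.057, -0.0, 0.0]
contact_force: [1.2, -0.3, -1.5]
grip_width: 0.0592
finger_force: 65.1
tcp_pos: [0.6206, 0.0923, 0.1997]
tcp_pos: [0.6205, 0.0927, 0.1994]
tcp_pos: [0.6204, 0.0928, 0.199]
tcp_pos: [0.6203, 0.0928, 0.1989]
tcp_pos: [0.6203, 0.0928, 0.1988]
tcp_pos: [0.6203, 0.0928, 0.1989]
tcp [0.6203 0.0928 0.1989] shift units [-0.   -0.01  1.3 ] turn units [ 0.    0.   -0.02]
```

```bash
python3 -m inch '[[[0,0,0.2],[0,0,0]],[[0,0,0.3],[0,0,0]],[[0,0,0.25],[0,0,0]],[[0,0,0.15],[0,0,0]],[[0,0,0.1],[0,0,0]],[[0,0,0.1],[0,0,0]],[[0,0,0.08],[0,0,0]],[[0,0,0],[0,0,0]],[[0,0,0],[0,0,0]]]'
python3 -m inch '[[[0,0,0.05],[0,0,0]],[[0,0,0.05],[0,0,0]],[[0,0,0.04],[0,0,0]],[[0,0,0],[0,0,0]],[[0,0,0],[0,0,0]]]'
```

```text
t: 27.43
tcp_pos: [0.6204, 0.0927, 0.1635]
orientation: [0.998, -0.056, 0.0, -0.0]
contact_force: [-0.8, -0.0, -0.8]
grip_width: 0.0596
finger_force: 65.1
t: 27.85
tcp_pos: [0.6208, 0.0927, 0.16]
orientation: [0.998, -0.056, 0.001, -0.0]
contact_force: [-0.6, -0.4, 2.4]
grip_width: 0.0592
finger_force: 65.2
```

Contact at 0.160, where the nested height should be. A small press, then release and rise.

```bash
python3 -m inch '[[[0,0,0.02],[0,0,0]],[[0,0,0],[0,0,0]],[[0,0,0],[0,0,0]]]'
python3 -m inch '[[[0,0,0],[0,0,0]],[[0,0,0],[0,0,0]],[[0,0,0],[0,0,0]],[[0,0,0],[0,0,0]],[[0,0,-0.3],[0,0,0]],[[0,0,-0.6],[0,0,0]],[[0,0,-0.8],[0,0,0]],[[0,0,-0.9],[0,0,0]],[[0,0,-0.9],[0,0,0]],[[0,0,-0.9],[0,0,0]],[[0,0,-0.6],[0,0,0]],[[0,0,0],[0,0,0]],[[0,0,0],[0,0,0]],[[0,0,0],[0,0,0]]]' 75
python3 - <<'E'
from h import *;from rig import *
c=capture("wrist");rim(c,320,241,43,.207)
a=c["frame"][100:340,180:460]
b=capture("scene")["frame"][170:310,220:400];b=cv2.resize(b,(int(180*240/140),240))
cv2.imwrite("pics/fin.png",np.hstack([a,b])[...,::-1])
E
```

```text
t: 28.1
tcp_pos: [0.6208, 0.0927, 0.16]
orientation: [0.998, -0.056, 0.001, -0.0]
contact_force: [-1.9, -0.8, 6.1]
grip_width: 0.0595
finger_force: 66.0
t: 29.27
tcp_pos: [0.6197, 0.0927, 0.308]
orientation: [0.998, -0.056, -0.001, 0.0]
contact_force: [-0.1, -1.0, -0.4]
grip_width: 0.0748
finger_force: 0.0
rim [320.  238.   43.9] n 41 P [0.6208 0.0929 0.207 ] radius mm 30.1
```

View pics/fin.png

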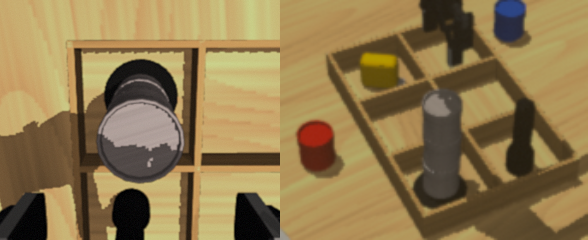

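The final view shows a straight three-tin tower on the mat with the gripper clear. A's rim fits at (320,238), where the nested height puts it, and the torch and tape haven't moved. I hand in.

```bash
python3 -c "
from rig import *
print(finish_job())"
```

```text
the job is handed in; nothing more can be done
None
```

The three tins are stacked on the mat, heaviest (about 680 g) at the bottom, about 360 g in the middle and lightest (about 165 g) on top; I handed the job in after about 29 s of robot time, and no verdict was returned.

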